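# Advance a hub-indexing fixture with its sprung lever and lock it with the pin

### The job

On the blue indexing fixture, first lift the amber jar out of the lever's way and stand it upright on the black rubber mat. Then swing the black-knobbed sprung lever all the way to its stop, so that it pushes the plate's red ear round over the yellow base ear, and let it spring back by itself. Finally take the red-headed pin from the wooden rack and push it fully home through both ears, leaving the other things on the bench where they are.

Things in the scene. Friction and masses are not known exactly. Their poses are not given: they have to be found in the camera images.
- fixture: Fixed blue base, 140 x 150 mm, 22 mm high. On its vertical axis turn a lever and, above it, a round plate (116 mm wide, top 44 mm high) carrying a steel hub (66 mm wide to 54 mm high, then 34 mm wide to 76 mm; studs to 68 mm). Origin on the bench under the axis; x points to the yellow base ear (36 mm wide, 22 mm high, ending 105 mm from the axis), z up. Turned up to 0.3 rad.
- base_hole (a point): Centre of the vertical hole in the yellow base ear, on the ear's top face, 22 mm above the bench, 85 mm from the fixture axis. Hole 12.5 mm in diameter, right through to the bench.
- plate_hole (a point): Centre of the 12.5 mm hole in the red ear of the turning plate, on the ear's top face, 44 mm above the bench, 85 mm from the fixture axis. The red ear is 34 mm wide, 10 mm thick, ending 103 mm from the axis. With the plate fully advanced it lies straight above base_hole, with a 12 mm gap between the ears.
- index_plate (a joint): Angle of the plate with the red ear, rad, growing counter-clockwise seen from above. It starts somewhere between 0.02 and 0.35 and lines up with the base ear at 1.10 (it can go to 1.11). It is held where it is left by friction (0.15 N m).
- lever (a joint): Lever angle, rad, counter-clockwise from above: 0 = sprung back at rest (lever then 1.364 rad clockwise of fixture x), 1.10 = at its stop. Spring: 2 N at the knob at rest, 4 N at the stop, plus 1 N once its steel dog (12 mm post, 88 mm from the axis, top 46 mm high) pushes the red ear ahead of it. Let go, it returns to 0 in about 1 s and the plate stays.
- lever_knob (a point): Middle of the upright black knob on the lever: cylinder 22 mm in diameter, from 45 to 85 mm above the bench (this point is at 65 mm), 150 mm from the fixture axis. The lever's arm below it is 16 mm wide, 24 to 32 mm above the bench. Moves with the lever.
- jar: Loose amber jar with a white cap, 54 mm in diameter, 100 mm high, about 0.25 kg, standing in the sweep of the lever. Origin at the centre of its underside, z up.
- mat: Fixed black rubber mat lying on the bench, 120 x 120 mm, 4 mm thick, the place for the jar. Origin at the centre of its underside; x and y along its edges.
- rack: Fixed wooden block 170 (x) x 45 (y) x 48 mm high, with three vertical through holes 13 mm wide in a row along its x axis, at -55, 0 and +55 mm. Holds the pin, the hex key and the awl upright, in any order. Origin at the centre of its underside.
- lock_pin: Loose steel pin, 10 mm thick, with a round red head, upright in one rack hole. Origin at its tip, z towards the head. Nose tapers from 3 to 10 mm over the first 10 mm, shank up to 42 mm, head (22 mm wide) from 42 to 72 mm. In the rack its tip is 6 mm above the bench; fully home through both ears the head rests on the red ear, tip 2 mm above the bench.
- hex_key: Bystander in the rack: yellow T-handled key, 73 mm long, handle 40 mm wide. Origin at its tip.
- awl: Bystander in the rack: awl with a blue handle, 100 mm long, 24 mm wide. Origin at its tip.
- oil_bottle: Bystander: green bottle, 52 mm in diameter, 150 mm high, beside the fixture. Origin under its centre.
- spray_can: Bystander: orange-labelled can, 54 mm in diameter, 110 mm high, beyond the end of the lever's swing. Origin under its centre.
- socket: Bystander: small steel wrench socket standing upright, 28 mm in diameter, 35 mm high, near the base ear. Origin under its centre.
- screwdriver: Bystander: red screwdriver lying beside the fixture, 160 mm long. Origin under the middle of its length.
- bowl: Bystander: steel bowl, 130 mm in diameter, 50 mm high, at the back. Origin under its centre.
Mind the look-alikes: they are no part of the job. What is shaped like the jar but pink or purple is not meant. Leave any turquoise look-alike of the lock_pin alone.

How it is judged:
On the way, in this order (a step that is already met when the one before it is completed fails the run):
1. the jar stands upright on the mat, let go (x of jar in the frame of mat between -0.055 and 0.055 m and y of jar in the frame of mat between -0.055 and 0.055 m and height (world z) of jar below 0.01 m and angle between jar's own z axis and vertical below 0.1 rad and contact force between the fingers and jar below 0.1 N and linear speed of jar below 0.03 m/s), for 0.2 s.
2. the lever is at its stop and has carried the red ear over the base ear (value of joint lever above 1.05 rad and value of joint index_plate above 1.04 rad), for 0.1 s.
3. the lever, let go, has sprung back to rest and the plate has stayed (value of joint lever below 0.08 rad and value of joint index_plate above 1.04 rad and contact force between the fingers and lever below 0.1 N), for 0.2 s.
At the end, for the whole second after the job is handed in: Pin at rest, upright (0.12 rad) through both ears, tip within 5 mm of the base hole's axis and under 7 mm above the bench; plate above 1.04 rad; lever back below 0.08 rad; jar upright (0.1 rad) and still on the mat, its centre at least 5 mm inside the mat's edges (horizontal distance between lock_pin and base_hole below 0.005 m and horizontal distance between lock_pin and plate_hole below 0.006 m and height (world z) of lock_pin below 0.007 m and angle between lock_pin's own z axis and vertical below 0.12 rad and linear speed of each of lock_pin, jar below 0.02 m/s and value of joint index_plate above 1.04 rad and value of joint lever below 0.08 rad and x of jar in the frame of mat between -0.055 and 0.055 m and y of jar in the frame of mat between -0.055 and 0.055 m and height (world z) of jar below 0.01 m and angle between jar's own z axis and vertical below 0.1 rad); the robot touches nothing.
It fails at once if the lever is swung against the jar (contact force between lever and jar above 1 N).
It fails at once if the jar is tipped over (angle between jar's own z axis and vertical above 0.6 rad).
It fails at once if a bystander is knocked over or shifted by more than 30 mm (distance of any of oil_bottle, spray_can, socket, screwdriver, bowl, hex_key, awl from where it was at the start of the episode above 0.03 m or angle between any of oil_bottle, spray_can, socket, bowl, hex_key, awl's own z axis and vertical above 0.5 rad).
It also fails if it takes over 69 s, if anything falls off the work surface, if the arm or the gripper's body presses on something with over 40 N, if the wrist force passes 120 N, or if a joint passes its speed limit or range.

### The arm

A 6-joint arm with a two-finger parallel gripper is mounted at the origin on the work surface. World frame = base frame: x ahead of the robot, y to its left, z up, the work surface at z = 0. Lengths are in m, angles in rad, forces in N, time in s.
With the tool pointing down it reaches from about 0.35 to 0.875 m from the base axis. Payload 15.5 kg.
Tool frame: the origin (TCP) lies at the very end of the fingers, on their centre line; the grasp point (between the pads) lies 19 mm behind it; z points along the fingers, y is the direction in which the jaws open and shut (so a half turn about z gives the same grasp; the last joint's range is limited). The gripper opens to 85 mm and grips with 20 to 120 N. Pads are 22 mm wide; open, the fingers measure 114 mm over their backs; the gripper's body (76 mm by 85 mm) begins 54 mm behind the grasp point. The pads swing forward as they close: fully open they stand 13 mm farther back than shut.
Start: joints at [-1.298, 0.494, 1.345, -0, 1.302, -0.096], TCP at [0.225, -0.583, 0.231] pointing down, gripper open.
Joint ranges: [-2.91, 2.91], [-0.82, 2.16], [0.22, 2.67], [-1.22, 4.37], [0.12, 2.79], [-3.08, 3.08]. Speed limits (rad/s): [1.89, 1.89, 2.57, 3.01, 3.01, 3.01].

### API

Orientations are given as [roll, pitch, yaw] about the fixed x, y, z axes, in that order (R = Rz(yaw) Ry(pitch) Rx(roll)).
In Python, from bench import monitor, imaging, manip gives the robot as it stands. The module is installed in compiled form; this text tells all that it offers.
- The arm moves only by the tool arm_command, never from a script. Its argument "commands" is a list that holds one entry, the list of rows, each a list of 6 numbers: the shift along the tool's x, y, z in cm, then the turn, a rotation vector about the tool's x, y, z in degrees. In form: [[[dx, dy, dz, rx, ry, rz], ...]]. A call has 1 to 20 rows; each row shifts and turns the commanded pose from where the row before left it, along the tool's axes as they then stand; what a row does not reach is not made up. A row lasts 1/10 s, in which the tool goes at most 50 mm and 8.59 degrees, less where a joint would pass 70% of its speed; a pose out of reach is approached as far as the arm can. A call with a gripper value outside its range is refused whole. "claw" is the opening, from 0 (shut) to 1 (fully open), set as the call begins (left out, the last holds). The fingers move at their own pace and stop on an object; "newtons" is the grip in N (left out, the last holds). Time passes only in rows, so rows that do not move let the fingers close. It gives the time, the measured TCP pose, the force and the opening at its end, in the units of the state.
- monitor.observe(): the state, without advancing time (a new reading comes with each control period).
- imaging.capture(name): name is "side" or "top"; returns a dict with "frame" (480x640x3 uint8, red, green, blue), "camera_matrix" (3x3 intrinsics, pixels), "camera_from_world" (4x4, takes a point from world to camera coordinates). Camera axes: x right, y down, z forward; pixel columns grow to the right and rows downward; lengths in m; the calibration is good to about 2 mm. A picture is of the moment at which its call begins. There is no depth.
- manip.sign_off(): hands the job in, once; it reports no verdict.
The state is a dict: "time": time; "joint_positions": joint angles; "joint_velocities": joint speeds; "effort": joint torques, N m; "eef_pos": TCP position; "tool_rot": TCP orientation; "wrist_force": force on the tool from outside, world axes, zero at the start; "ft_torque": the same for the moment, N m; "gripper_width": opening from 0.0 (shut) to 1.0 (fully open).
Only numpy, scipy, OpenCV 4.12 (cv2) and the standard library are available. Lean on these libraries where they do the work, as an engineer would, in place of code of your own. Each camera call takes 0.05 s, during which the arm holds its last target. There are 200 camera calls.

## Working session

There is one attempt and no reset: what is moved stays moved. The work goes in short steps, Python scripts to look and compute and a tool call to move; the robot and the scene stay as the last step left them, time stands still between calls to the robot, and variables do not carry over. Pictures are saved under pics/ and viewed, about 8 in all and at most 12, crops included, and the job is handed in when it is done.

Besides the shell and the picture viewer there is one more tool, called after ">>>" by a JSON object that holds its "name" and its "arguments", one argument or row to a line. arm_command: Moves the arm, as the interface text tells. Its arguments: {"type":"object","properties":{"commands":{"type":"array","items":{"type":"array","items":{"type":"array","items":{"type":"number"}}}},"claw":{"type":"number"},"newtons":{"type":"number"}},"required":["commands"]}

```bash
mkdir -p pics; cat > h.py <<'E'
import numpy as np,cv2
from bench import monitor,imaging,manip
def cap(n,fn=None):
    d=imaging.capture(n); im=cv2.cvtColor(d["frame"],cv2.COLOR_RGB2BGR)
    if fn: cv2.imwrite("pics/"+fn,im)
    return im,np.array(d["camera_matrix"]),np.array(d["camera_from_world"])
def ray(c,uv):
    _,K,T=c; R,t=T[:3,:3],T[:3,3]
    return -R.T@t, R.T@np.linalg.solve(K,[uv[0],uv[1],1.])
def plane(c,uv,z):
    o,d=ray(c,uv); return o+d*(z-o[2])/d[2]
def proj(c,p):
    _,K,T=c; q=K@(T[:3,:3]@np.array(p,float)+T[:3,3]); return q[:2]/q[2]
def tri(c1,u1,c2,u2):
    o1,d1=ray(c1,u1);o2,d2=ray(c2,u2);A=np.stack([d1,-d2],1)
    s=np.linalg.lstsq(A,o2-o1,rcond=None)[0];a=o1+d1*s[0];b=o2+d2*s[1];return (a+b)/2,np.linalg.norm(a-b)
E
python3 - <<'E'
from h import *
for n in("top","side"):
    c=cap(n,n+"0.png"); print(n,-c[2][:3,:3].T@c[2][:3,3]); np.save(n+"T.npy",c[2]);np.save(n+"K.npy",c[1]); print(c[1],c[2].round(3))
s=monitor.observe(); print({k:np.round(v,3) for k,v in s.items()})
E
```

```text
top [0.46430896 0.0170881  1.0829264 ]
[[529.59920619   0.         315.40914291]
 [  0.         529.59920619 239.61791266]
 [  0.           0.           1.        ]] [[ 0.01  -1.     0.007  0.004]
 [-0.992 -0.011 -0.127  0.598]
 [ 0.127 -0.006 -0.992  1.015]
 [ 0.     0.     0.     1.   ]]
side [-0.01175065  0.61223554  0.67564451]
[[450.48492451   0.         322.68242425]
 [  0.         450.48492451 236.35644666]
 [  0.           0.           1.        ]] [[-0.718 -0.696  0.001  0.417]
 [-0.403  0.415 -0.815  0.292]
 [ 0.567 -0.586 -0.579  0.757]
 [ 0.     0.     0.     1.   ]]
{'time': np.float64(0.1), 'joint_positions': array([-1.298,  0.494,  1.346,  0.   ,  1.303, -0.095]), 'joint_velocities': array([-0.   , -0.001, -0.   ,  0.   ,  0.   , -0.001]), 'effort': array([-0.0000e+00, -8.8360e+01, -3.8456e+01, -0.0000e+00,  5.0000e-03,
       -0.0000e+00]), 'eef_pos': array([ 0.225, -0.583,  0.231]), 'tool_rot': array([-3.141, -0.   ,  0.368]), 'wrist_force': array([-0.666,  0.196,  0.076]), 'ft_torque': array([-0.015,  0.008,  0.044]), 'gripper_width': np.float64(0.996)}
```

View pics/top0.png

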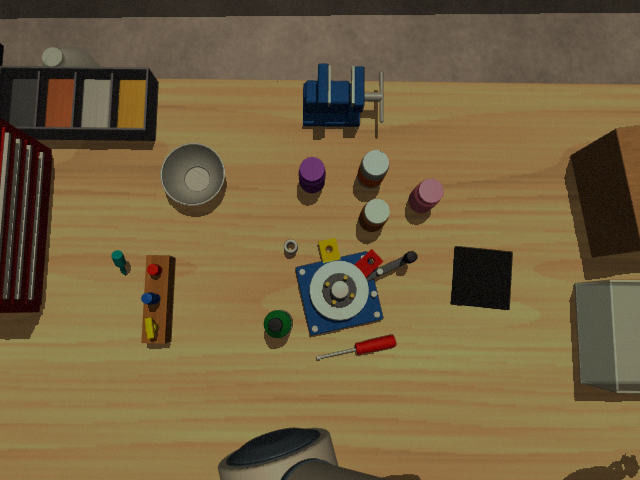

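View pics/side0.png

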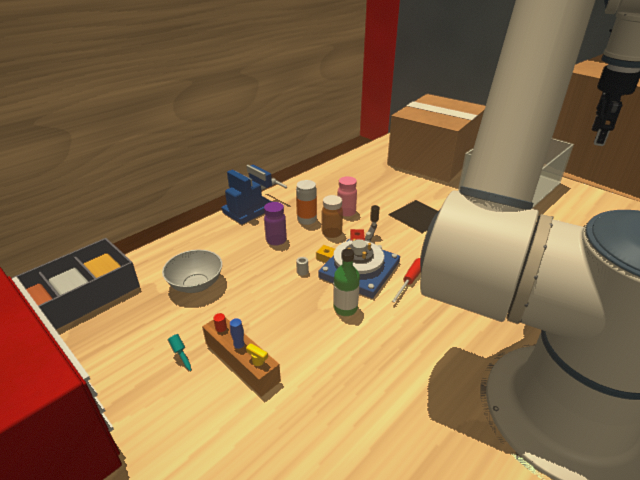

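```bash
python3 - <<'E'
from h import *
t=cap("top");s=cap("side")
t2=cv2.resize(t[0][130:340,270:520],None,fx=2.4,fy=2.4,interpolation=cv2.INTER_CUBIC)
s1=cv2.resize(s[0][165:325,260:420],None,fx=1.8,fy=1.8,interpolation=cv2.INTER_CUBIC)
s2=cv2.resize(t[0][240:350,100:200],None,fx=1.9,fy=1.9,interpolation=cv2.INTER_CUBIC)
o=np.zeros((504,800,3),np.uint8);o[:,:600]=t2[:504,:600]
o2=np.zeros((504,200,3),np.uint8);o[0:209,605:795]=s2[:,:190]
o[215:503,600:800]=s1[:288,20:220]
cv2.imwrite("pics/crop1.png",o)
hsv=cv2.cvtColor(t[0],cv2.COLOR_BGR2HSV)
def blobs(name,lo,hi,roi,z,amin=30):
    x0,y0,x1,y1=roi;m=cv2.inRange(hsv,lo,hi)[y0:y1,x0:x1]
    n,_,st,ce=cv2.connectedComponentsWithStats(m)
    for i in range(1,n):
        if st[i,4]>amin: u=ce[i]+[x0,y0]; print(name,u.round(1),st[i],plane(t,u,z).round(4))
blobs("whitecap",(0,0,140),(180,60,255),(350,140,400,235),.1)
blobs("plate",(0,0,130),(180,60,255),(300,250,385,335),.044)
blobs("yellow",(22,150,120),(35,255,255),(310,230,350,270),.022)
blobs("red",(0,180,100),(8,255,255),(350,240,390,285),.044)
blobs("redhead",(0,180,100),(8,255,255),(140,255,170,285),.078,10)
blobs("blue",(100,120,40),(130,255,255),(290,245,385,340),.022,200)
blobs("mat",(0,0,0),(180,255,45),(430,230,530,320),.004,300)
blobs("knob",(0,0,0),(180,255,60),(390,245,425,275),.085)
blobs("teal",(75,100,50),(95,255,255),(100,240,140,280),.01)
E
```

```text
whitecap [375.7 162. ] [ 13  10  26  25 492] [ 0.7405 -0.1026  0.1   ]
whitecap [376.9 210.4] [ 15  59  25  24 457] [ 0.6467 -0.1044  0.1   ]
plate [338.6 289.7] [  10   11   58   58 1706] [ 0.4989 -0.0356  0.044 ]
plate [339.7 289. ] [ 32  31  16  17 209] [ 0.5003 -0.0378  0.044 ]
yellow [329.1 249.6] [  8   8  22  25 350] [ 0.5799 -0.0174  0.022 ]
red [368.5 262.7] [  5   9  28  28 334] [ 0.5524 -0.0943  0.044 ]
redhead [152.1 268.9] [ 7  9 11 11 96] [0.5335 0.3199 0.078 ]
blue [333.3 304.4] [   6   16   87   74 1598] [ 0.4703 -0.0264  0.022 ]
mat [481.2 277.8] [  21   17   61   63 3374] [ 0.5274 -0.3287  0.004 ]
knob [405.7 259.5] [  0   6  27  20 197] [ 0.5557 -0.1604  0.085 ]
teal [125.7 251. ] [ 21   0  13  30 180] [0.574  0.3956 0.01  ]
```

View pics/crop1.png

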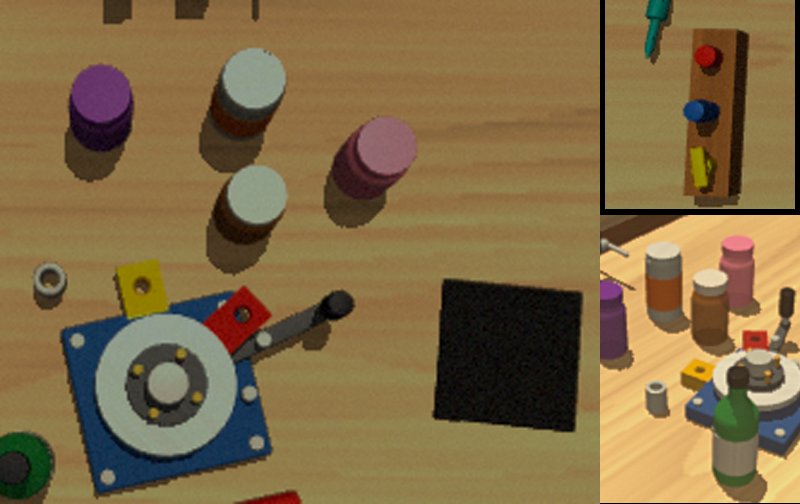

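```bash
python3 - <<'E'
from h import *
t=cap("top")
hsv=cv2.cvtColor(t[0],cv2.COLOR_BGR2HSV)
def enc(lo,hi,roi):
    x0,y0,x1,y1=roi;m=cv2.inRange(hsv,lo,hi)[y0:y1,x0:x1]
    n,l,st,ce=cv2.connectedComponentsWithStats(m);i=1+np.argmax(st[1:,4])
    cs,_=cv2.findContours((l==i).astype(np.uint8),cv2.RETR_EXTERNAL,cv2.CHAIN_APPROX_NONE)
    c=max(cs,key=cv2.contourArea)+np.array([x0,y0]);return c,m
c,_=enc((0,0,130),(180,60,255),(300,250,385,335));e=cv2.fitEllipse(c);print("plate ell",e,plane(t,e[0],.044))
ax1=plane(t,e[0],.044)
c,_=enc((0,0,130),(180,60,255),(331,280,350,299));e=cv2.fitEllipse(c);print("hub",e,plane(t,e[0],.076))
ax2=plane(t,e[0],.076)
for nm,lo,hi,roi,z in(("yel",(22,150,60),(35,255,255),(310,230,350,270),.022),("red",(0,180,60),(8,255,255),(350,240,390,285),.044)):
    c,m=enc(lo,hi,roi);r=cv2.minAreaRect(c);print(nm,r,plane(t,r[0],z))
    g=t[0][roi[1]:roi[3],roi[0]:roi[2]].max(2).astype(float)
    x,y=int(r[0][0]-roi[0]),int(r[0][1]-roi[1])
    P=slice(y-7,y+8),slice(x-7,x+8);w=np.clip(110-g[P],0,None);yy,xx=np.mgrid[P]
    print(g[P].astype(int)) if nm=="yel" else 0
    u=np.array([(w*xx).sum(),(w*yy).sum()])/w.sum()+[roi[0],roi[1]];p=plane(t,u,z);print("hole",u,p)
    for a in(ax1,ax2):d=p-a;print(np.hypot(*d[:2]),np.arctan2(d[1],d[0]))
c,_=enc((0,0,140),(180,60,255),(360,190,395,235));e=cv2.fitEllipse(c);print("cap",e,plane(t,e[0],.1))
# bolts, side view jar cap
s=cap("side");hsv=cv2.cvtColor(s[0],cv2.COLOR_BGR2HSV)
c,_=enc((0,0,120),(180,70,255),(318,193,345,212));e2=cv2.fitEllipse(c);print(e2,plane(s,e2[0],.1),tri(t,e[0],s,e2[0]))
c,_=enc((0,150,80),(8,255,255),(210,305,232,340));print("pinside",cv2.boundingRect(c))
E
```

```text
plate ell ((338.73016357421875, 289.7469482421875), (57.06281661987305, 57.67361831665039), 151.828857421875) [ 0.49880006 -0.03593818  0.044     ]
hub ((339.6272277832031, 288.97576904296875), (15.366982460021973, 15.665045738220215), 4.9068684577941895) [ 0.49921023 -0.03599926  0.076     ]
yel ((328.811767578125, 249.65292358398438), (22.235374450683594, 18.65601921081543), 77.47119140625) [ 0.57980903 -0.0167355   0.022     ]
[[142 147 145 145 146 145 147 145 143 145 147 145 145 147 146]
 [143 145 146 147 145 145 146 146 146 144 145 145 144 145 146]
 [141 147 144 145 147 145 146 146 147 145 147 144 145 145 147]
 [145 146 143 144 141 144 126 112 112 122 138 146 147 144 146]
 [148 145 145 149 144 118  85  78  65  84 111 131 142 143 147]
 [147 147 148 146 134  95  64  69  67  57  79 112 146 143 147]
 [147 145 146 145 127  79  71  71  72  68  64  97 137 143 143]
 [143 147 145 144 129  79  73  74  70  75  69  99 138 146 147]
 [147 146 146 146 134 104 140 135  76  73  78 118 139 146 145]
 [144 147 143 143 142 131 140 146 135  76 102 132 142 129 144]
 [146 144 143 147 144 141 135 138 13
[... 417 characters left out ...]
701710037165
red ((368.7284851074219, 262.70135498046875), (17.220422744750977, 23.409011840820312), 47.72631072998047) [ 0.55241289 -0.09478129  0.044     ]
hole [370.40879881 260.88581315] [ 0.55603163 -0.09810344  0.044     ]
0.08449835433900571 -0.826696517079013
0.08417600812606114 -0.8297899130624022
cap ((376.87884521484375, 210.40753173828125), (23.02707862854004, 23.481792449951172), 96.22509002685547) [ 0.64671131 -0.1044361   0.1       ]
((331.7013244628906, 199.69764709472656), (8.008399963378906, 16.85889434814453), 87.7803726196289) [ 0.64568827 -0.09962089  0.1       ] (array([ 0.6481802 , -0.10405282,  0.09696568]), np.float64(0.002358338655614396))
pinside (214, 313, 12, 19)
```

>>> {"name": "arm_command", "arguments": {
  "commands": [
    [[4.04,-2.11,0,0,0,0],[4.04,-2.11,0,0,0,0],[4.04,-2.11,0,0,0,0],[4.04,-2.11,0,0,0,0],[4.04,-2.11,0,0,0,0],[4.04,-2.11,0,0,0,0],[4.04,-2.11,0,0,0,0],[4.04,-2.11,0,0,0,0],[4.04,-2.11,0,0,0,0],[4.04,-2.11,0,0,0,0],[4.04,-2.11,0,0,0,0],[4.04,-2.11,0,0,0,0],[4.04,-2.11,0,0,0,0],[4.04,-2.11,0,0,0,0],[0,0,0,0,0,7.03],[0,0,0,0,0,7.03],[0,0,0,0,0,7.03],[0,0,0,0,0,0]]
  ],
  "claw": 1
}}

```text
time: 2.1
eef_pos: [0.6463, -0.1041, 0.2311]
tool_rot: [-3.142, 0.0, -0.002]
wrist_force: [0.4, -0.4, 0.0]
gripper_width: 0.998
```

```bash
cat > go.py <<'E'
import sys
from h import *
from scipy.spatial.transform import Rotation as R
a=list(map(float,sys.argv[1:])) # x y z yaw
s=monitor.observe();p=s["eef_pos"];rpy=s["tool_rot"];M=R.from_euler("xyz",rpy)
print("t",round(float(s["time"]),2),"pos",np.round(p,4),"rpy",np.round(rpy,3),"F",np.round(s["wrist_force"],1),"grip",round(float(s["gripper_width"]),3))
if a:
    print("tool shift cm",(M.inv().apply(np.array(a[:3])-p)*100).round(2))
    print("rotvec deg",(M.inv()*R.from_euler("xyz",[np.pi,0,a[3]])).as_rotvec(degrees=True).round(2))
E
python3 go.py .647 -.104 .045 0
```

```text
t 2.1 pos [ 0.6463 -0.1041  0.2311] rpy [-3.142e+00  0.000e+00 -2.000e-03] F [ 0.4 -0.4  0. ] grip 0.998
tool shift cm [ 0.07 -0.   18.61]
rotvec deg [-0.    0.01 -0.14]
```

>>> {"name": "arm_command", "arguments": {
  "commands": [
    [[0.07,0,3.1,0,0,0],[0,0,3.1,0,0,0],[0,0,3.1,0,0,0],[0,0,3.1,0,0,0],[0,0,3.1,0,0,0],[0,0,3.1,0,0,0],[0,0,0,0,0,0]]
  ]
}}

```text
time: 2.8
eef_pos: [0.6445, -0.1037, 0.0416]
tool_rot: [-3.14, 0.006, 0.003]
wrist_force: [0.2, -1.0, 0.3]
gripper_width: 1.002
```

>>> {"name": "arm_command", "arguments": {
  "commands": [
    [[0,0,0,0,0,0],[0,0,0,0,0,0],[0,0,0,0,0,0],[0,0,0,0,0,0],[0,0,0,0,0,0],[0,0,0,0,0,0],[0,0,0,0,0,0],[0,0,0,0,0,0]]
  ],
  "claw": 0.3,
  "newtons": 30
}}

```text
time: 3.6
eef_pos: [0.6481, -0.1045, 0.0475]
tool_rot: [3.141, -0.003, 0.001]
wrist_force: [-0.7, 0.5, 6.2]
gripper_width: 0.618
```

```bash
python3 go.py .527 -.329 .16 0
```

```text
t 3.6 pos [ 0.6481 -0.1045  0.0475] rpy [ 3.141e+00 -3.000e-03  1.000e-03] F [-0.7  0.5  6.2] grip 0.618
tool shift cm [-12.09  22.45 -11.27]
rotvec deg [ 0.05 -0.18  0.03]
```

>>> {"name": "arm_command", "arguments": {
  "commands": [
    [[0,0,-1.0,0,0,0],[0,0,-2.5,0,0,0],[0,0,-2.5,0,0,0],[0,0,-2.5,0,0,0],[0,0,-2.5,0,0,0],[0,0,0,0,0,0],[-1,2,0,0,0,0],[-1.5,2.8,0,0,0,0],[-1.5,2.8,0,0,0,0],[-1.5,2.8,0,0,0,0],[-1.5,2.8,0,0,0,0],[-1.5,2.8,0,0,0,0],[-1.5,2.8,0,0,0,0],[-1.1,2,0,0,0,0],[-1,1.6,0,0,0,0],[0,0,0,0,0,0],[0,0,0,0,0,0]]
  ]
}}

```text
time: 5.3
eef_pos: [0.5256, -0.3281, 0.1552]
tool_rot: [-3.141, 0.0, -0.001]
wrist_force: [0.3, 0.3, -2.2]
gripper_width: 0.616
```

```bash
python3 go.py .527 -.329 .052 0; python3 -c "
from h import *
t=cap('top','top2.png');c=t[0][200:400,400:560];s=cap('side')[0][130:330,300:500]
cv2.imwrite('pics/m1.png',cv2.resize(np.hstack([c,s]),None,fx=2,fy=2))"
```

```text
t 5.3 pos [ 0.5256 -0.3281  0.1552] rpy [-3.141e+00  0.000e+00 -1.000e-03] F [ 0.3  0.3 -2.2] grip 0.616
tool shift cm [ 0.14  0.09 10.32]
rotvec deg [-0.02  0.01 -0.06]
```

View pics/m1.png

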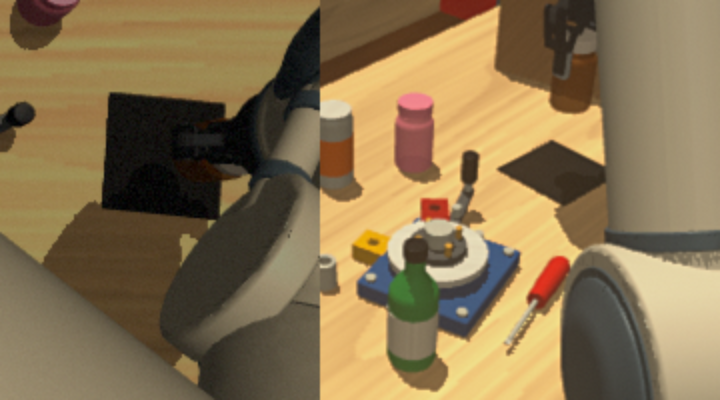

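>>> {"name": "arm_command", "arguments": {
  "commands": [
    [[0.1,0.1,2.5,0,0,0],[0,0,2.5,0,0,0],[0,0,2.5,0,0,0],[0,0,1.5,0,0,0],[0,0,0.6,0,0,0],[0,0,0.3,0,0,0],[0,0,0.2,0,0,0],[0,0,0.1,0,0,0],[0,0,0,0,0,0],[0,0,0,0,0,0]]
  ]
}}

```text
time: 6.4
eef_pos: [0.5271, -0.3293, 0.0538]
tool_rot: [3.141, -0.001, -0.0]
wrist_force: [0.1, -0.5, -3.5]
gripper_width: 0.615
```

>>> {"name": "arm_command", "arguments": {
  "commands": [
    [[0,0,0.1,0,0,0],[0,0,0.1,0,0,0],[0,0,0,0,0,0],[0,0,0,0,0,0]]
  ]
}}

```text
time: 6.8
eef_pos: [0.527, -0.3293, 0.0516]
tool_rot: [3.141, -0.0, -0.0]
wrist_force: [-2.3, 0.1, 4.6]
gripper_width: 0.61
```

>>> {"name": "arm_command", "arguments": {
  "commands": [
    [[0,0,0,0,0,0],[0,0,0,0,0,0],[0,0,0,0,0,0],[0,0,0,0,0,0],[0,0,0,0,0,0],[0,0,0,0,0,0],[0,0,-1,0,0,0],[0,0,-2,0,0,0],[0,0,-3,0,0,0],[0,0,-3,0,0,0],[0,0,-3,0,0,0],[0,0,0,0,0,0]]
  ],
  "claw": 1
}}

```text
time: 8.0
eef_pos: [0.5286, -0.3304, 0.1762]
tool_rot: [3.137, -0.006, -0.0]
wrist_force: [0.3, -0.5, -0.4]
gripper_width: 1.0
```

```bash
python3 go.py .563 -.172 .17 .439
```

```text
t 8.0 pos [ 0.5286 -0.3304  0.1762] rpy [ 3.137 -0.006 -0.   ] F [ 0.3 -0.5 -0.4] grip 1.0
tool shift cm [  3.43 -15.84   0.57]
rotvec deg [  0.31  -0.26 -25.16]
```

>>> {"name": "arm_command", "arguments": {
  "commands": [
    [[0.7,-3.16,0,0,0,0],[0.7,-3.16,0,0,0,0],[0.7,-3.16,0,0,0,0],[0.7,-3.16,0,0,0,0],[0.7,-3.16,0,0,0,0],[0,0,0,0,0,-8.38],[0,0,0,0,0,-8.38],[0,0,0,0,0,-8.38],[0,0,0,0,0,0],[0,0,0,0,0,0]]
  ],
  "claw": 0.65
}}

```text
time: 9.0
eef_pos: [0.5619, -0.1711, 0.1713]
tool_rot: [-3.141, 0.0, 0.434]
wrist_force: [0.6, 0.0, -0.4]
gripper_width: 0.649
```

```bash
python3 go.py .5627 -.172 .052 .439; python3 -c "
from h import *
t=cap('top','top3.png');c=t[0][180:380,320:560];s=cap('side')
d=s[0][130:330,320:480].copy()
for z in(.045,.085): print(z,proj(s,(.5627,-.172,z)))
cv2.imwrite('pics/m2.png',cv2.resize(np.hstack([c,d]),None,fx=2,fy=2))"
```

```text
t 9.0 pos [ 0.5619 -0.1711  0.1713] rpy [-3.141  0.     0.434] F [ 0.6  0.  -0.4] grip 0.649
tool shift cm [ 0.04  0.12 11.93]
rotvec deg [-0.01  0.   -0.3 ]
0.045 [374.52690671 219.47172512]
0.085 [375.60974346 206.0900819 ]
```

View pics/m2.png

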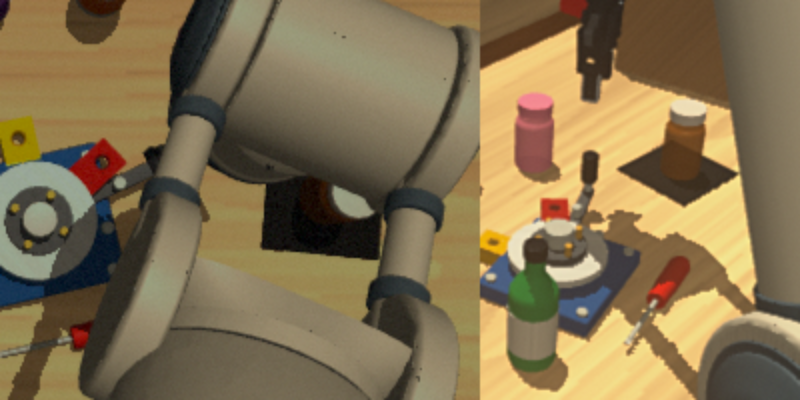

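>>> {"name": "arm_command", "arguments": {
  "commands": [
    [[0.04,0.1,3.0,0,0,0],[0,0,3.0,0,0,0],[0,0,3.0,0,0,0],[0,0,2,0,0,0],[0,0,0.9,0,0,0],[0,0,0,0,0,0],[0,0,0,0,0,0]]
  ]
}}

```text
time: 9.8
eef_pos: [0.5632, -0.1721, 0.0531]
tool_rot: [3.141, -0.001, 0.438]
wrist_force: [0.2, -0.4, 0.6]
gripper_width: 0.65
```

>>> {"name": "arm_command", "arguments": {
  "commands": [
    [[0,0,0,0,0,0],[0,0,0,0,0,0],[0,0,0,0,0,0],[0,0,0,0,0,0],[0,0,0,0,0,0],[0,0,0,0,0,0]]
  ],
  "claw": 0,
  "newtons": 40
}}

```text
time: 10.4
eef_pos: [0.5631, -0.1719, 0.0532]
tool_rot: [3.141, -0.001, 0.438]
wrist_force: [-1.8, 2.3, 8.1]
gripper_width: 0.246
```

>>> {"name": "arm_command", "arguments": {
  "commands": [
    [[0.65,-0.01,0,0,0,-2.5],[1.31,-0.06,0,0,0,-5],[1.31,-0.06,0,0,0,-5],[1.31,-0.06,0,0,0,-5],[1.31,-0.06,0,0,0,-5],[1.31,-0.06,0,0,0,-5],[1.31,-0.06,0,0,0,-5],[1.31,-0.06,0,0,0,-5],[1.31,-0.06,0,0,0,-5],[1.31,-0.06,0,0,0,-5],[1.31,-0.06,0,0,0,-5],[1.31,-0.06,0,0,0,-5],[0.65,-0.01,0,0,0,-2.5],[0,0,0,0,0,0],[0,0,0,0,0,0]]
  ]
}}

```text
time: 11.9
eef_pos: [0.6487, -0.0487, 0.0532]
tool_rot: [3.141, 0.001, 1.486]
wrist_force: [-2.9, -2.6, 8.2]
gripper_width: 0.244
```

```bash
python3 go.py .649 -.041 .053 1.54; python3 -c "
import numpy as np;from h import *
p=monitor.observe()['eef_pos'];d=p[:2]-[.499,-.036];print(np.hypot(*d),np.arctan2(d[1],d[0])+1.132)"
```

```text
t 11.9 pos [ 0.6487 -0.0487  0.0532] rpy [3.141e+00 1.000e-03 1.486e+00] F [-2.9 -2.6  8.2] grip 0.244
tool shift cm [ 0.77 -0.04  0.02]
rotvec deg [ 0.05  0.04 -3.09]
0.15024376807461062 1.047592972485949
```

>>> {"name": "arm_command", "arguments": {
  "commands": [
    [[0.26,0,0,0,0,-1],[0.26,0,0,0,0,-1],[0.26,0,0,0,0,-1],[0.13,0,0,0,0,-0.5],[0,0,0,0,0,0],[0,0,0,0,0,0]]
  ]
}}

```text
time: 12.5
eef_pos: [0.6492, -0.0402, 0.0532]
tool_rot: [3.141, 0.001, 1.547]
wrist_force: [-3.6, -5.5, 9.0]
gripper_width: 0.244
```

```bash
python3 go.py; python3 -c "
import numpy as np;from h import *
p=monitor.observe()['eef_pos'];d=p[:2]-[.499,-.036];print(np.hypot(*d),np.arctan2(d[1],d[0])+1.132)
t=cap('top');c=t[0][200:340,270:430];s=cap('side')
cv2.imwrite('pics/m3.png',cv2.resize(np.hstack([c,s[0][190:330,300:420]]),None,fx=2.8,fy=2.8))"
```

```text
t 12.5 pos [ 0.6492 -0.0402  0.0532] rpy [3.141e+00 1.000e-03 1.547e+00] F [-3.6 -5.5  9. ] grip 0.244
0.15023277019929776 1.1040362358089604
```

View pics/m3.png

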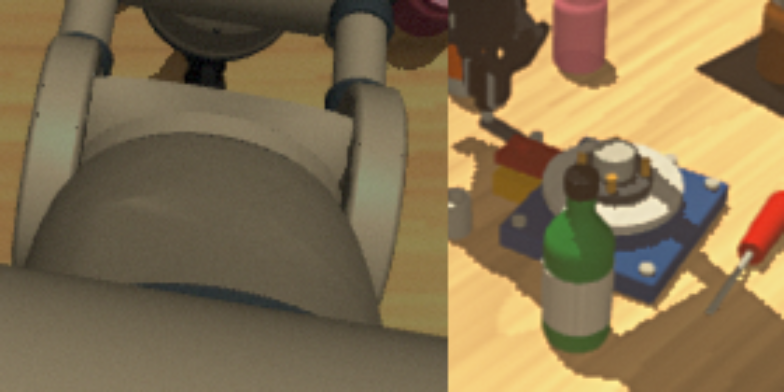

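>>> {"name": "arm_command", "arguments": {
  "commands": [
    [[0.13,0,0,0,0,-0.5],[0.13,0,0,0,0,-0.5],[0,0,0,0,0,0],[0,0,0,0,0,0],[0,0,0,0,0,0]]
  ]
}}

```text
time: 13.1
eef_pos: [0.6492, -0.0391, 0.0532]
tool_rot: [3.141, 0.003, 1.564]
wrist_force: [-5.6, -18.2, 6.7]
gripper_width: 0.239
```

>>> {"name": "arm_command", "arguments": {
  "commands": [
    [[0,0,0,0,0,0],[0,0,0,0,0,0],[0,0,0,0,0,0],[0,0,0,0,0,0],[0,0,0,0,0,0],[0,0,0,0,0,0],[0,0,0,0,0,0],[0,0,0,0,0,0],[0,0,-2,0,0,0],[0,0,-3,0,0,0],[0,0,-3,0,0,0],[0,0,-3,0,0,0],[0,0,-3,0,0,0],[0,0,0,0,0,0],[0,0,0,0,0,0]]
  ],
  "claw": 0.65
}}

```text
time: 14.6
eef_pos: [0.6493, -0.0369, 0.1927]
tool_rot: [3.14, 0.0, 1.564]
wrist_force: [-0.6, 0.1, -1.5]
gripper_width: 0.654
```

```bash
python3 go.py .5335 .32 .195 0; python3 - <<'E'
from h import *
s=cap("side");hsv=cv2.cvtColor(s[0],cv2.COLOR_BGR2HSV)
for z in(.045,.085): print(z,proj(s,(.5627,-.172,z)))
m=cv2.inRange(hsv,(0,0,0),(180,255,60))[195:230,355:395]
n,_,st,ce=cv2.connectedComponentsWithStats(m);print(st,ce+[355,195])
E
```

```text
t 14.6 pos [ 0.6493 -0.0369  0.1927] rpy [3.14  0.    1.564] F [-0.6  0.1 -1.5] grip 0.654
tool shift cm [ 35.61 -11.81  -0.25]
rotvec deg [ 6.000e-02 -4.000e-02  8.962e+01]
0.045 [374.52690671 219.47172512]
0.085 [375.60974346 206.0900819 ]
[[   0    0   40   35 1393]
 [  22   16    1    1    1]
 [  22   18    1    3    3]
 [  35   19    1    1    1]
 [  22   22    1    2    2]] [[374.47810481 211.98707825]
 [377.         211.        ]
 [377.         214.        ]
 [390.         214.        ]
 [377.         217.5       ]]
```

```bash
python3 - <<'E'
from h import *
t=(cv2.imread("pics/top0.png"),np.load("topK.npy"),np.load("topT.npy"));s=(cv2.imread("pics/side0.png"),np.load("sideK.npy"),np.load("sideT.npy"))
def red(c,roi):
    x0,y0,x1,y1=roi;h=cv2.cvtColor(c[0],cv2.COLOR_BGR2HSV)[y0:y1,x0:x1]
    m=cv2.inRange(h,(0,170,60),(8,255,255))|cv2.inRange(h,(174,170,60),(180,255,255))
    k=max(cv2.findContours(m,0,cv2.CHAIN_APPROX_NONE)[0],key=cv2.contourArea)+np.array([x0,y0]);return k
k=red(t,(140,255,170,285));print(cv2.boundingRect(k),cv2.minEnclosingCircle(k))
k2=red(s,(205,300,235,340));print(cv2.boundingRect(k2))
M=cv2.moments(k2);u2=(M["m10"]/M["m00"],M["m01"]/M["m00"]);print(u2)
for x,y in((.5335,.320),(.532,.322),(.531,.318)):
  print([proj(c,(x,y,z)).round(1) for c in(t,s) for z in(.078,.063)])
h=cv2.cvtColor(t[0],cv2.COLOR_BGR2HSV);o=h[240:350,135:180]
print(plane(s,u2,.063))
crop=np.hstack([cv2.resize(t[0][240:350,110:190],None,fx=5,fy=5,interpolation=cv2.INTER_CUBIC),cv2.resize(s[0][300:410,200:280],None,fx=5,fy=5,interpolation=cv2.INTER_CUBIC)])
cv2.imwrite("pics/rack.png",crop)
E
```

```text
(147, 264, 11, 12) ((152.5, 269.2272644042969), 5.794433116912842)
(214, 313, 13, 19)
(219.75757575757575, 322.06060606060606)
[array([152. , 268.9]), array([154.3, 269.5]), array([219.7, 316. ]), array([220.7, 321.7])]
[array([150.9, 269.7]), array([153.2, 270.2]), array([219.3, 316.9]), array([220.3, 322.7])]
[array([153. , 270.2]), array([155.3, 270.8]), array([221.4, 316.1]), array([222.4, 321.8])]
[0.53410785 0.32177545 0.063     ]
```

View pics/rack.png

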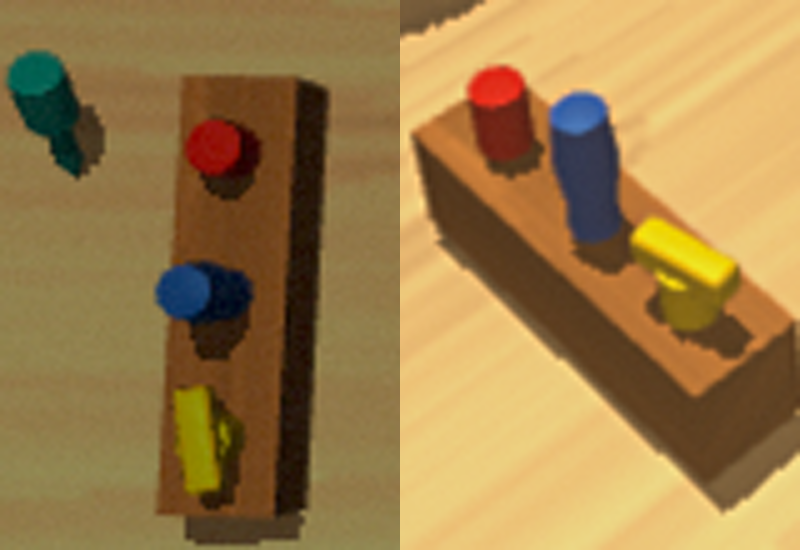

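>>> {"name": "arm_command", "arguments": {
  "commands": [
    [[4.45,-1.48,0,0,0,0],[4.45,-1.48,0,0,0,0],[4.45,-1.48,0,0,0,0],[4.45,-1.48,0,0,0,0],[4.45,-1.48,0,0,0,0],[4.45,-1.48,0,0,0,0],[4.45,-1.48,0,0,0,0],[4.45,-1.48,0,0,0,0],[0,0,0,0,0,8.15],[0,0,0,0,0,8.15],[0,0,0,0,0,8.15],[0,0,0,0,0,8.15],[0,0,0,0,0,8.15],[0,0,0,0,0,8.15],[0,0,0,0,0,8.15],[0,0,0,0,0,8.15],[0,0,0,0,0,8.15],[0,0,0,0,0,8.15],[0,0,0,0,0,8.15],[0,0,0,0,0,0]]
  ],
  "claw": 0.5
}}

```text
time: 16.65
eef_pos: [0.5325, 0.3196, 0.1909]
tool_rot: [3.141, 0.002, -0.003]
wrist_force: [0.1, -0.7, -1.0]
gripper_width: 0.498
```

```bash
python3 go.py .534 .321 .053 0; python3 - <<'E'
from h import *
t=cap("top");s=cap("side")
print("turq",plane(t,(126,274),.01),plane(t,(118,255),.05),plane(t,(118,255),.02))
cv2.imwrite("pics/m4.png",np.hstack([cv2.resize(t[0][190:340,300:440],None,fx=2.8,fy=2.8),cv2.resize(s[0][190:340,300:440],None,fx=2.8,fy=2.8)]))
hsv=cv2.cvtColor(t[0],cv2.COLOR_BGR2HSV);roi=(310,225,355,275);x0,y0,x1,y1=roi
m=cv2.inRange(hsv,(0,150,60),(8,255,255))[y0:y1,x0:x1];k=max(cv2.findContours(m,0,2)[0],key=cv2.contourArea)
r=cv2.minAreaRect(k+np.array([x0,y0]));print(r,plane(t,r[0],.044))
g=t[0].max(2).astype(float);x,y=map(int,r[0]);P=slice(y-8,y+8),slice(x-8,x+9);print(g[P].astype(int))
w=np.clip(100-g[P],0,None);yy,xx=np.mgrid[P];u=np.array([(w*xx).sum(),(w*yy).sum()])/w.sum();print(u,plane(t,u,.044))
for z in(.044,.022):print(proj(t,(.5817,-.0165,z)))
E
```

```text
t 16.65 pos [0.5325 0.3196 0.1909] rpy [ 3.141e+00  2.000e-03 -3.000e-03] F [ 0.1 -0.7 -1. ] grip 0.498
tool shift cm [ 0.18 -0.15 13.79]
rotvec deg [ 0.06  0.12 -0.19]
turq [0.52733442 0.39235491 0.01      ] [0.56191861 0.39598877 0.05      ] [0.56475356 0.40699345 0.02      ]
((329.0000305175781, 250.5), (23.768491744995117, 17.220029830932617), 75.96376037597656) [ 0.57573716 -0.01641654  0.044     ]
[[138 137 133 139 138 136 136 138 138 139 140 139 139 139 136 150 150]
 [140 138 134 134 138 138 141 136 125 139 141 138 138 141 140 141 150]
 [142 138 137 137 137 123 107  88  87  86 131 139 137 137 140 143 149]
 [136 139 137 133 122  89  62  51  55  59  89 120 139 138 138 139 147]
 [139 138 139 137 101  68  53  55  52  54  67  95 138 136 139 134 147]
 [135 140 139 138  90  57  64  69  67  54  55  78 129 139 135 138 136]
 [135 136 139 136  96  63  78  74  74  72  63  82 124 134 137 136 138]
 [139 138 135 134 109  88  77  77  76  77  65  95 135 134 138 138 136]
 [134 138 135 135 123  95  80  81  77  76  91 114 137 140 136 136 140]
 [114 136 134 136 131 120 105  91  91  97 115 135 135 136 136 136 138]
 [100 134 136 135 134 133 135 132 133 133 139 136 138 136 136 139 139]
 [107 136 136 136 136 136 137 139 141 138 138 134 136 135 136 139 138]
 [ 64 135 134 131 134 135 136 135 138 138 136 132 134 137 137 136 136]
 [ 68 135 134 135 137 136 139 140 137 135 135 131 132 134 138 139 134]
 [ 68 104 130 133 133 135 140 136 137 132 133 133 134 137 137 134 134]
 [ 62 108 133 132 133 135 137 138 136 137 135 136 136 133 133 136 133]]
[327.93151694 247.94624448] [ 0.58078394 -0.01427407  0.044     ]
[329.06181064 247.4969315 ]
[328.70105893 248.71887182]
```

View pics/m4.png

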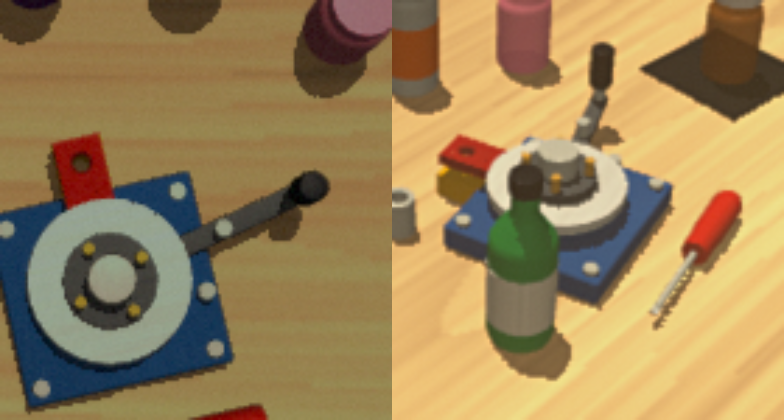

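>>> {"name": "arm_command", "arguments": {
  "commands": [
    [[0.15,-0.1,3.5,0,0,0],[0,0,3.5,0,0,0],[0,0,3.5,0,0,0],[0,0,2.3,0,0,0],[0,0,1,0,0,0],[0,0,0,0,0,0],[0,0,0,0,0,0]]
  ]
}}

```text
time: 17.45
eef_pos: [0.535, 0.3212, 0.0552]
tool_rot: [-3.141, -0.001, 0.001]
wrist_force: [0.6, 0.3, 0.8]
gripper_width: 0.499
```

>>> {"name": "arm_command", "arguments": {
  "commands": [
    [[0,0,0,0,0,0],[0,0,0,0,0,0],[0,0,0,0,0,0],[0,0,0,0,0,0],[0,0,0,0,0,0],[0,0,0,0,0,0]]
  ],
  "claw": 0,
  "newtons": 40
}}

```text
time: 18.05
eef_pos: [0.5353, 0.3213, 0.0557]
tool_rot: [-3.141, -0.002, -0.0]
wrist_force: [-0.9, -0.1, 7.6]
gripper_width: 0.238
```

```bash
python3 go.py
```

```text
t 18.05 pos [0.5353 0.3213 0.0557] rpy [-3.141e+00 -2.000e-03 -0.000e+00] F [-0.9 -0.1  7.6] grip 0.238
```

>>> {"name": "arm_command", "arguments": {
  "commands": [
    [[0,0,-0.5,0,0,0],[0,0,-2,0,0,0],[0,0,-3.5,0,0,0],[0,0,-3.5,0,0,0],[0,0,-3.5,0,0,0],[0,0,0,0,0,0],[0.57,4.21,0,0,0,0],[0.57,4.21,0,0,0,0],[0.57,4.21,0,0,0,0],[0.57,4.21,0,0,0,0],[0.57,4.21,0,0,0,0],[0.57,4.21,0,0,0,0],[0.57,4.21,0,0,0,0],[0.57,4.21,0,0,0,0],[0,0,0,0,0,0],[0,0,1,0,0,0],[0,0,3,0,0,0],[0,0,3,0,0,0],[0,0,0,0,0,0],[0,0,0,0,0,0]]
  ]
}}

```text
time: 20.05
eef_pos: [0.5796, -0.015, 0.1143]
tool_rot: [-3.141, 0.001, 0.001]
wrist_force: [0.2, -0.5, 0.9]
gripper_width: 0.239
```

```bash
python3 go.py .582 -.0155 .10 0; python3 - <<'E'
from h import *
s=cap("side");t=cap("top")
p=monitor.observe()["eef_pos"];tip=p-[0,0,.0497]
for n,q in(("hole",(.581,-.0155,.044)),("tip",tip),("tip-1.5",tip-[.0015,0,0]),("10mm up",tip+[0,0,.01])):
  print(n,proj(s,q),proj(t,q))
cv2.imwrite("pics/m5.png",np.hstack([cv2.resize(s[0][200:275,295:370],None,fx=8,fy=8,interpolation=cv2.INTER_CUBIC),np.zeros((600,1,3),np.uint8)]))
E
```

```text
t 20.05 pos [ 0.5796 -0.015   0.1143] rpy [-3.141e+00  1.000e-03  1.000e-03] F [ 0.2 -0.5  0.9] grip 0.239
tool shift cm [0.24 0.05 1.43]
rotvec deg [-0.01  0.08  0.04]
hole [327.04251111 242.7944839 ] [328.55310106 247.84398599]
tip [327.18440863 235.34163959] [328.88194898 246.74873055]
tip-1.5 [327.64767533 235.59902251] [328.87691105 247.51983292]
10mm up [327.21398212 231.84085179] [329.05282915 246.15664405]
```

View pics/m5.png

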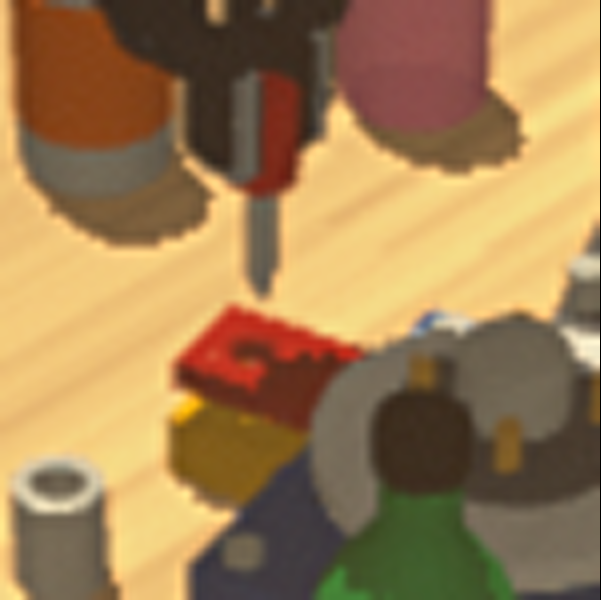

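>>> {"name": "arm_command", "arguments": {
  "commands": [
    [[0.29,0.05,0,0,0,0],[0,0,0,0,0,0],[0,0,0.5,0,0,0],[0,0,0.5,0,0,0],[0,0,0.5,0,0,0],[0,0,0.5,0,0,0],[0,0,0.5,0,0,0],[0,0,0.5,0,0,0],[0,0,0,0,0,0],[0,0,0,0,0,0]]
  ]
}}

```text
time: 21.15
eef_pos: [0.5828, -0.0164, 0.0842]
tool_rot: [-3.142, 0.0, -0.0]
wrist_force: [0.3, -0.5, -1.0]
gripper_width: 0.243
```

>>> {"name": "arm_command", "arguments": {
  "commands": [
    [[0,0,0.4,0,0,0],[0,0,0.4,0,0,0],[0,0,0.4,0,0,0],[0,0,0.4,0,0,0],[0,0,0.2,0,0,0],[0,0,0,0,0,0]]
  ]
}}

```text
time: 21.75
eef_pos: [0.5827, -0.0164, 0.0659]
tool_rot: [-3.141, 0.001, -0.0]
wrist_force: [0.2, -0.8, -0.2]
gripper_width: 0.243
```

Free running through both ears. Continue to seat.

>>> {"name": "arm_command", "arguments": {
  "commands": [
    [[0,0,0.4,0,0,0],[0,0,0.4,0,0,0],[0,0,0.2,0,0,0],[0,0,0.1,0,0,0],[0,0,0,0,0,0],[0,0,0,0,0,0]]
  ]
}}

```text
time: 22.35
eef_pos: [0.5829, -0.0164, 0.0553]
tool_rot: [3.142, -0.0, -0.0]
wrist_force: [-0.2, 0.2, -0.6]
gripper_width: 0.242
```

>>> {"name": "arm_command", "arguments": {
  "commands": [
    [[0,0,0.15,0,0,0],[0,0,0.1,0,0,0],[0,0,0.1,0,0,0],[0,0,0,0,0,0],[0,0,0,0,0,0]]
  ]
}}

```text
time: 22.85
eef_pos: [0.5829, -0.0164, 0.0518]
tool_rot: [-3.142, -0.0, -0.0]
wrist_force: [0.0, -0.4, 0.2]
gripper_width: 0.241
```

>>> {"name": "arm_command", "arguments": {
  "commands": [
    [[0,0,0.1,0,0,0],[0,0,0.1,0,0,0],[0,0,0.1,0,0,0],[0,0,0,0,0,0],[0,0,0,0,0,0]]
  ]
}}

```text
time: 23.35
eef_pos: [0.5833, -0.0166, 0.0512]
tool_rot: [3.141, -0.002, -0.0]
wrist_force: [-12.2, 0.1, 46.9]
gripper_width: 0.242
```

>>> {"name": "arm_command", "arguments": {
  "commands": [
    [[0,0,-0.2,0,0,0],[0,0,0,0,0,0],[0,0,0,0,0,0]]
  ]
}}

```text
time: 23.65
eef_pos: [0.5833, -0.0165, 0.0516]
tool_rot: [3.141, -0.001, -0.0]
wrist_force: [-4.1, -0.7, 17.5]
gripper_width: 0.241
```

>>> {"name": "arm_command", "arguments": {
  "commands": [
    [[0,0,0,0,0,0],[0,0,0,0,0,0],[0,0,0,0,0,0],[0,0,0,0,0,0],[0,0,-0.5,0,0,0],[0,0,-1.5,0,0,0],[0,0,-3,0,0,0],[0,0,-3,0,0,0],[0,0,-3,0,0,0],[0,0,-3,0,0,0],[-3,4,0,0,0,0],[-3,4,0,0,0,0],[-3,4,0,0,0,0],[-3,4,0,0,0,0],[-3,4,0,0,0,0],[0,4,0,0,0,0],[0,4,0,0,0,0],[0,0,0,0,0,0],[0,0,0,0,0,0],[0,0,0,0,0,0]]
  ],
  "claw": 0.5
}}

```text
time: 25.65
eef_pos: [0.4326, -0.2955, 0.1908]
tool_rot: [-3.141, 0.0, -0.0]
wrist_force: [1.1, -0.3, -0.2]
gripper_width: 0.501
```

```bash
python3 go.py; python3 - <<'E'
from h import *
s=cap("side");t=cap("top")
for q in((.581,-.0155,.074),(.581,-.0155,.044)): print(proj(s,q),proj(t,q))
cv2.imwrite("pics/m6.png",np.hstack([cv2.resize(s[0][180:320,290:440],None,fx=2.6,fy=2.6,interpolation=cv2.INTER_CUBIC),cv2.resize(t[0][180:320,300:450],None,fx=2.6,fy=2.6,interpolation=cv2.INTER_CUBIC)]))
E
```

```text
t 25.65 pos [ 0.4326 -0.2955  0.1908] rpy [-3.141  0.    -0.   ] F [ 1.1 -0.3 -0.2] grip 0.501
[327.12878062 232.42802419] [329.05515818 246.10310293]
[327.04251111 242.7944839 ] [328.55310106 247.84398599]
```

View pics/m6.png

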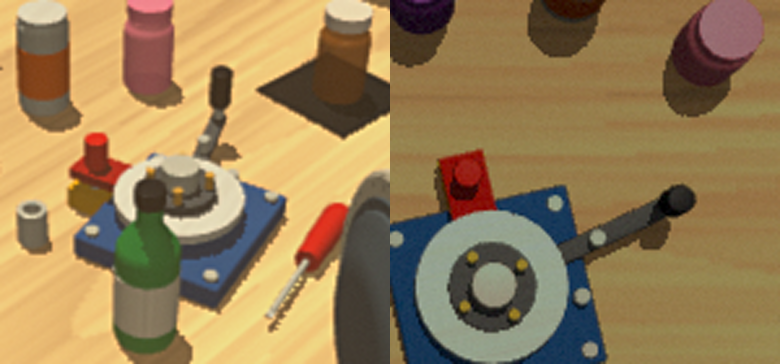

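```bash
python3 -c "
from h import *
print(manip.sign_off())"
```

```text
the job is handed in; nothing more can be done
None
```

The job is done and handed in at about 26 s of the 69 s allowed; sign-off gives no verdict.

- **Jar:** I stood the amber jar on the black mat. The later pictures show it upright there.
- **Lever:** I gripped the knob and swung it to its stop, where the force rose to about 18 N. I then opened the gripper and it sprang back. Later pictures show it at rest with the red ear over the yellow one.
- **Pin:** I took the red-headed pin from the rack. It ran freely through both ears until its head seated, with about 47 N at the wrist. After release, its head sits on the red ear within about 1 pixel of where it should be.

In the last pictures the bystanders in view look where they were; I did not re-measure them one by one. The other rack tools and the bowl were outside that last crop. The robot was clear of everything at hand-in. No check failed. The only disagreement was a tip position about 1.3 pixels lower than predicted in the side view before insertion, which made no difference.

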